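# Bolt the gate of the bench hold cage

## Task

Shut the mesh gate of the small parts cage against its spring and bolt it: slide the bolt right across into the keeper on the post, then turn its handle down so that it drops fully into the keeper's notch. Find the notch by feel without forcing rod or handle against the keeper (it is not always screwed on at the same place), and let go with the gate held by the bolt; leave the grease tin on the cage and the oil bottle and vee block beside it where they stand.

Things in the scene. Friction and masses are not known exactly. Their poses are not given: they have to be found in the camera images.
- cage: low cage of green steel tube and mesh, 130 deep (x) x 304 wide (y) x 170 high (all sizes in mm), fixed to the bench. Origin on the bench at mid-depth, z up; the front faces the cage's -x, posts' front faces at x = -65. From the front the gate hangs on the left post; the wide right post (y = -93 to -161) carries the keeper. Its inner parts stay.
- gate (a joint): gate angle, rad: 0 shut (stop), grows swinging out to the front; starts 0.35 to 0.7. Upright hinge axis at cage x = -65, y = +119. Tube frame 207 long from the hinge, z = 14 to 161, 16 thick, front face flush with the posts when shut. Moves lightly, but a spring buffer at its free edge holds it 0.055 ajar: about 5 N there presses it shut; it springs back until bolted.
- latch_edge (a point): point on the gate at its free edge, 207 from the hinge, on the bolt's axis: z = 137 and 20 in front of the gate's front face. Axes as the cage's when the gate is shut, turning with it (y towards the hinge).
- bolt (a joint): travel of the bolt rod along the gate, m: 0 drawn back, grows away from the hinge (cage -y when shut); slides with about 3 N. Steel rod, 12 thick, tapered nose, in two guides 22 wide and 22 high, 98 and 140 from the hinge. The handle stands 170 + travel from the hinge, the nose tip 28 beyond it. The nose meets the keeper's bore at 0.044 to 0.062 travel and enters if the gate is shut to 0.015.
- handle (a joint): angle of the handle about the rod, rad: 0 straight up (rear stop), grows as the knob swings out to the front (cage -x) and down; 1.57 is level, 1.95 the lower stop, in the notch. Stiff: 0.05 N m, stays where left; starts 0.05 to 0.35. Beside the notch the keeper stops it at about 1.14, before that it swings freely.
- knob (a point): centre of the steel ball knob, 18 diameter, at the handle's end: 46 from the rod's axis, on a round stem 8 thick. z axis along the handle away from the rod, y along the rod towards the hinge. Upright it stands clear: guides end 11, the keeper 15 above the rod's axis, roof and gate 33 or less.
- keeper_about (a point): nominal place of the keeper's notch, on the bolt's axis at the right post (axes as the cage). The keeper, a steel block on slotted screws, sits up to 9 to either side (y); not measured. Notch 12 wide, open to top and front, cheeks 12 and 25. The stem runs against its bored block (15 above the axis) 11 past the notch's middle. Sticks 46 out from the post, 26 below the axis. Never over 30 N on it.
- grease_tin: flat round grease tin with a yellow lid, 67 diameter, 32 high, standing on the cage roof at the rear left; bystander. Origin at the centre of its underside.
- oil_bottle: small white oiler with a red nozzle, 40 diameter, 105 high, standing on the bench right of the cage, level with the middle of its depth; bystander. Origin at the centre of its underside.
- vee_block: dark steel vee block 43 x 57 x 46, on the bench left of the cage; bystander. Origin at the centre of its underside.

How it is judged:
On the way, in this order (a step that is already met when the one before it is completed fails the run):
1. the gate is pressed shut (value of joint gate below 0.025 rad), for 0.1 s.
2. the bolt is slid across to the keeper (value of joint bolt above 0.054 m and value of joint gate below 0.025 rad), for 0.1 s.
At the end, for the whole second after the job is handed in: the gate is shut to within 0.025 rad, the bolt's travel is over 0.054 m and the handle is turned down past 1.75 rad (it gets there only in the notch), all by themselves; grease tin, oil bottle and vee block within 30 mm of where they stood (all of step 2 and value of joint handle above 1.75 rad and distance of each of grease_tin, oil_bottle, vee_block from where it was at the start of the episode below 0.03 m); the robot touches nothing.
It fails at once if the rod's nose is forced against the keeper with more than 30 N (contact force between bolt_c0 and keeper above 30 N).
It fails at once if the handle's stem is forced against the keeper with more than 30 N (contact force between handle_c0 and keeper above 30 N).
It fails at once if a bystander is knocked over or pushed away (distance of any of grease_tin, oil_bottle, vee_block from where it was at the start of the episode above 0.03 m).
It also fails if it takes over 58 s, if anything falls off the work surface, if the arm or the gripper's body presses on something with over 40 N, if the wrist force passes 120 N, or if a joint passes its speed limit or range.

## Robot

A 6-joint arm with a two-finger parallel gripper is mounted at the origin on a cart in front of the work surface, level with it; the furniture and walls round the work are solid. World frame = base frame: x ahead of the robot, y to its left, z up, the work surface at z = 0. Lengths are in m, angles in rad, forces in N, time in s.
With the tool pointing down it reaches from about 0.35 to 0.775 m from the base axis. Payload 7.3 kg.
Tool frame: the origin (TCP) lies at the centre of the arm's flange, where the gripper is bolted on; the fingertips stand 178 mm ahead of it and the grasp point (between the pads) lies 159 mm ahead of it (tip_extent is the distance from the TCP to the fingertips, in m); z points along the fingers, y is the line along which they close (so a half turn about z gives the same grasp; the last joint's range is limited). The gripper opens to 92 mm and grips with 3 to 60 N. Pads are 19 mm wide; open, the fingers measure 130 mm over their backs; the gripper's body (75 mm by 190 mm) begins 47 mm behind the grasp point.
Start: joints at [-1.381, 0.342, 1.524, -0, 1.275, -0.146], TCP at [0.173, -0.496, 0.405] pointing down, gripper open.
Joint ranges: [-2.53, 2.53], [-0.77, 2.02], [0.04, 2.7], [-1, 4.14], [0.28, 2.66], [-3.11, 3.11]. Speed limits (rad/s): [2.57, 2.57, 3.14, 3.14, 3.14, 3.14].

## Interface

Orientations are given as [roll, pitch, yaw] about the fixed x, y, z axes, in that order (R = Rz(yaw) Ry(pitch) Rx(roll)).
In Python, from cell import * gives the robot as it stands.
- The arm moves only by the tool arm_command, never from a script. Its arguments are lists of equal length, an entry for each row: "xyz": the shift along the world's x, y, z in mm, a list of three; "spin": the turn about the world's z in degrees. In form: {"xyz": [[tx, ty, tz], ...], "spin": [spin, ...]}. A call has 1 to 20 rows; each row shifts and turns the commanded pose from where the row before left it; what a row does not reach is not made up. A row lasts 1/10 s, in which the tool goes at most 50 mm and 8.59 degrees, less where a joint would pass 70% of its speed; a pose out of reach is approached as far as the arm can. A call with a gripper value outside its range is refused whole. "jaw" is the opening, from -1 (shut) to 1 (fully open), set as the call begins (left out, the last holds). The fingers move at their own pace and stop on an object; "squeeze" is the grip in N (left out, the last holds). Time passes only in rows, so rows that do not move let the fingers close. It gives the time, the measured TCP pose, the force, the opening and the grip force at its end, in the units of the state.
- observe(): the state, without advancing time (a new reading comes with each control period).
- read_camera(name): name is "side" or "top"; returns a dict with "img" (480x640x3 uint8, red, green, blue), "depth" (480x640 float32, m along the optical axis (not along the pixel's ray), 0 where there is no reading), "fx", "fy", "cx", "cy" (pixels), "dist_coeffs" ([k1, k2, p1, p2, k3] as OpenCV has them; the pictures are not rectified), "world_from_camera" (4x4, takes a point from camera to world coordinates). Camera axes: x right, y up, looking along -z (the intrinsics and any distortion apply to the point x, -y, -z); pixel columns grow to the right and rows downward; lengths in m; the calibration is good to about 2 mm. A picture is of the moment at which its call begins.
- hand_in(): hands the job in; it is judged then, once.
The state is a dict: "time": time; "qpos": joint angles; "qvel": joint speeds; "joint_efforts": joint torques, N m; "tool_pos": TCP position; "tool_rot": TCP orientation; "contact_force": force on the tool from outside, world axes, zero at the start; "torque": the same for the moment, N m; "opening": finger opening in m; "grip_force": force on a finger pad.
Only numpy, scipy, OpenCV 4.12 (cv2) and the standard library are available. Lean on these libraries where they do the work, as an engineer would, in place of code of your own. Each camera call takes 0.05 s, during which the arm holds its last target. There are 200 camera calls.

## Working session

There is one attempt and no reset: what is moved stays moved. The work goes in short steps, Python scripts to look and compute and a tool call to move; the robot and the scene stay as the last step left them, time stands still between calls to the robot, and variables do not carry over. Pictures are saved under pics/ and viewed, at most 10 in all, crops included, and the job is handed in when it is done.

Besides the shell and the picture viewer there is one more tool, called after "Request:" as a command line: name --pt "numbers of a row" for each row, then --argument value for the rest. arm_command: Moves the arm, as the interface text tells. Its arguments: {"type":"object","properties":{"xyz":{"type":"array","items":{"type":"array","items":{"type":"number"}}},"spin":{"type":"array","items":{"type":"number"}},"jaw":{"type":"number"},"squeeze":{"type":"number"}},"required":["xyz","spin"]}

```bash
mkdir -p pics; ls; cat > h.py <<'E'
from cell import *
import numpy as np, cv2
def cam(n):
    c=read_camera(n); return c
def save(c,f): cv2.imwrite(f,c['img'][:,:,::-1])
def pts(c):
    "world point per pixel from depth"
    K=np.array([[c['fx'],0,c['cx']],[0,c['fy'],c['cy']],[0,0,1.]])
    v,u=np.mgrid[0:480,0:640]
    n=cv2.undistortPoints(np.stack([u,v],-1).reshape(-1,1,2).astype(float),K,np.array(c['dist_coeffs'],float)).reshape(480,640,2)
    d=c['depth'];P=np.stack([n[...,0]*d,-n[...,1]*d,-d],-1)
    T=np.array(c['world_from_camera']);W=P@T[:3,:3].T+T[:3,3]
    W[d==0]=np.nan
    return W
E
python3 - <<'E'
from h import *
s=observe();print(s)
for n in ['side','top']:
    c=cam(n);save(c,f'pics/{n}0.png');np.save(f'{n}0.npy',pts(c));np.save(f'{n}0i.npy',c['img'])
    print(n,np.round(c['world_from_camera'],3).tolist(),c['fx'],c['dist_coeffs'])
E
```

```text
pics
{'time': 0.0, 'qpos': array([-1.38101890e+00,  3.42738950e-01,  1.52502032e+00, -2.46927846e-05,
        1.27538778e+00, -1.45994438e-01]), 'qvel': array([ 1.55038072e-03, -1.82844315e-04, -3.41679866e-05, -8.77153811e-04,
        8.87351922e-04, -4.82244568e-04]), 'joint_efforts': array([ 5.36514763e-04, -4.31238770e+01, -2.44219941e+01,  7.17448234e-02,
        5.59790013e-02, -1.54530194e-04]), 'tool_pos': array([ 0.17298184, -0.49554344,  0.40403517]), 'tool_rot': array([-3.14005136e+00, -2.02766850e-04,  3.35778920e-01]), 'contact_force': array([0.07726955, 0.64834361, 0.05789747]), 'torque': array([ 0.04701967, -0.05761602, -0.06263501]), 'grip_force': 0.0, 'opening': 0.09190360919701704}
side [[-0.992, 0.095, -0.084, 0.447], [-0.125, -0.619, 0.775, 1.151], [0.022, 0.78, 0.626, 0.799], [0.0, 0.0, 0.0, 1.0]] 511.2032232021935 [0.03780343 0.         0.         0.         0.        ]
top [[-0.027, 0.99, -0.14, 0.435], [-0.999, -0.023, 0.028, 0.329], [0.025, 0.14, 0.99, 0.993], [0.0, 0.0, 0.0, 1.0]] 506.06617458843346 [-0.09310633  0.          0.          0.          0.        ]
```

View pics/side0.png

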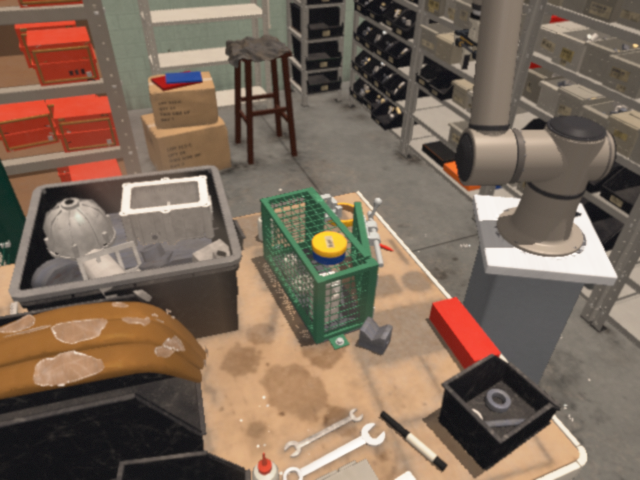

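View pics/top0.png

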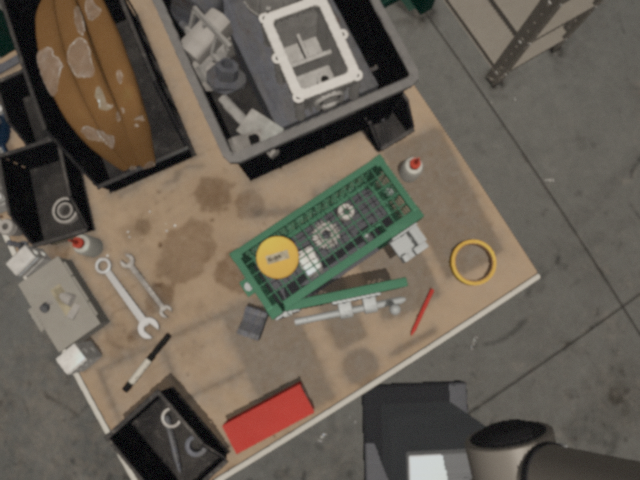

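The side view shows the cage with the gate ajar and the knob at (377,202). In the top view the cage corners are about (232,255), (380,157), (422,213) and (277,315). The gate runs (277,310)–(405,283), the knob is at (397,306), and the keeper is at (408,240).

```bash
cat > meas.py <<'E'
from h import *
W=np.load('top0.npy');I=np.load('top0i.npy')
hsv=cv2.cvtColor(I,cv2.COLOR_RGB2HSV)
g=(hsv[...,0]>60)&(hsv[...,0]<95)&(hsv[...,1]>90)&(W[...,2]>0.145)&(W[...,2]<0.185)
v,u=np.mgrid[0:480,0:640]
box=(u>225)&(u<430)&(v>150)&(v<325); g&=box
print(g.sum(), np.nanpercentile(W[g][:,2],[5,50,95]))
# roof: z>0.163?
z=W[g][:,2]; print(np.histogram(z,bins=8))
n,lab,st,ce=cv2.connectedComponentsWithStats(g.astype(np.uint8)); 
for i in range(1,n):
    if st[i,4]>60: print(i,st[i],ce[i],np.nanmedian(W[lab==i],0).round(4))
r=g&(W[...,2]>0.164)
P=W[r][:,:2].astype(np.float32);print('rect',cv2.minAreaRect(P*1000),cv2.boxPoints(cv2.minAreaRect(P*1000)).round(1).tolist())
for name,(x,y) in dict(knob=(397,306),keeper=(408,240),boltend=(297,320)).items():
    print(name,W[y-2:y+3,x-2:x+3].reshape(-1,3).round(3)[::6].tolist())
big=cv2.resize(I[140:340,220:440],None,fx=3.6,fy=3,interpolation=cv2.INTER_CUBIC)
big=cv2.resize(I[150:340,225:440],None,fx=3,fy=3,interpolation=cv2.INTER_CUBIC)
cv2.imwrite('pics/crop1.png',big[:,:,::-1])
E
python3 meas.py
```

```text
440 [0.16034994 0.17009985 0.17286345]
(array([  5,   3,   7,   8,  31,  39, 265,  82]), array([0.14553811, 0.14928321, 0.15302832, 0.15677342, 0.16051852,
       0.16426362, 0.16800872, 0.17175383, 0.17549893]))
rect ((553.940185546875, 307.20159912109375), (123.76236724853516, 293.1195983886719), 32.613285064697266) [[422.79998779296875, 397.29998779296875], [580.7999877929688, 150.39999389648438], [685.0999755859375, 217.10000610351562], [527.0999755859375, 464.0]]
knob [[0.438, 0.203, 0.187], [0.437, 0.202, 0.188], [0.435, 0.2, 0.189], [0.433, 0.199, 0.189], [0.432, 0.197, 0.187]]
keeper [[0.552, 0.169, 0.123], [0.551, 0.166, 0.12], [0.549, 0.165, 0.123], [0.547, 0.163, 0.121], [0.545, 0.162, 0.125]]
boltend [[0.417, 0.37, -0.0], [0.418, 0.362, 0.143], [0.416, 0.361, 0.142], [0.415, 0.359, 0.143], [0.413, 0.357, 0.142]]
```

View pics/crop1.png

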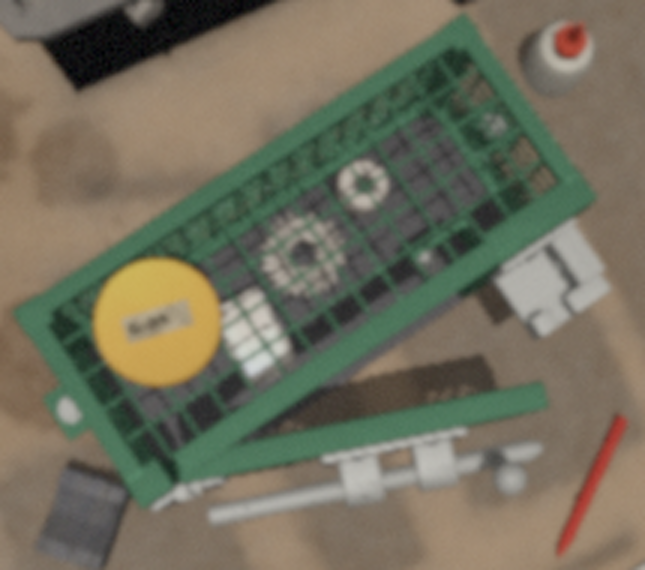

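The crop shows the keeper at crop (553,280) with its notch near (553,265). The knob is at (512,478), and the rod's tail end is at (212,515).

```bash
cat > meas2.py <<'E'
from h import *
def ray(c,uv,z):
    K=np.array([[c['fx'],0,c['cx']],[0,c['fy'],c['cy']],[0,0,1.]])
    n=cv2.undistortPoints(np.array(uv,float).reshape(-1,1,2),K,np.array(c['dist_coeffs'],float)).reshape(-1,2)
    T=np.array(c['world_from_camera']);d=np.c_[n[:,0],-n[:,1],-np.ones(len(n))]@T[:3,:3].T
    return T[:3,3]+d*((z-T[2,3])/d[:,2])[:,None]
if __name__=='__main__':
    c=cam('top');W=pts(c);hsv=cv2.cvtColor(c['img'],cv2.COLOR_RGB2HSV)
    v,u=np.mgrid[0:480,0:640];box=(u>225)&(u<430)&(v>150)&(v<325)
    g=box&(hsv[...,0]>60)&(hsv[...,0]<95)&(hsv[...,1]>70)&(W[...,2]>0.1)
    m=(g*255).astype(np.uint8)
    roof=g&(W[...,2]>0.165)&(W[...,2]<0.178)
    uv=np.c_[u[roof],v[roof]];P=ray(c,uv,0.17)[:,:2]*1000
    R=cv2.minAreaRect(P.astype(np.float32));print('roof',R,roof.sum())
    (cx,cy),(w,h),a=R; yaw=np.radians(a if h>w else a-90)
    ctr=np.array([cx,cy]);Rm=np.array([[np.cos(yaw),-np.sin(yaw)],[np.sin(yaw),np.cos(yaw)]])
    print('yaw',yaw)
    tocage=lambda X:(X-ctr)@Rm
    L=tocage(W[...,:2]*1000)
    front=box&(L[...,0]<-68)
    gt=front&g&(W[...,2]>.150)
    X=tocage(ray(c,np.c_[u[gt],v[gt]],.161)[:,:2]*1000)
    print('gate line',cv2.fitLine(X.astype(np.float32),cv2.DIST_HUBER,0,.01,.01).ravel(),gt.sum(),X.min(0),X.max(0))
    kn=front&(W[...,2]>.166)&(hsv[...,1]<70)
    q=np.c_[u[kn],v[kn]];cc,rr=cv2.minEnclosingCircle(q.astype(np.float32));print('knob px',q.mean(0),cc,rr,len(q))
    for z in(.181,.183):
        k=ray(c,[q.mean(0),cc],z);print('knob',k.round(4).tolist(),tocage(k[:,:2]*1000).round(1).tolist())
    kp=front&(L[...,1]<-80)&(W[...,2]>.09)&(W[...,2]<.165)&(hsv[...,1]<70)&(L[...,0]<-60)&(L[...,0]>-115)&(v<275)
    X=np.c_[L[kp],W[kp][:,2]*1000];print('keeper',len(X),np.percentile(X,[2,50,98],axis=0).round(1).tolist())
    for (a,b) in sorted({(int(y//4)*4,int(x//8)*8) for x,y,z in X}):
        s=X[(X[:,1]//4*4==a)&(X[:,0]//8*8==b)];print((a,b),s[:,2].mean().round(),end=' ')
E
python3 meas2.py
```

```text
roof ((522.2325439453125, 287.36181640625), (201.9197540283203, 300.9854736328125), 32.731781005859375) 4108
yaw 0.5712773485939875
gate line [  0.3612674   0.9324623 -82.86191   -28.237717 ] 358 [-102.04416955  -65.54447071] [-68.03770442  18.24672673]
knob px [394.04901961 309.10784314] (394.0, 309.0) 5.831051826477051 102
knob [[0.4301, 0.2038, 0.181], [0.4303, 0.2039, 0.181]] [[-122.7, -20.5], [-122.5, -20.5]]
knob [[0.4301, 0.2041, 0.183], [0.4303, 0.2042, 0.183]] [[-122.5, -20.2], [-122.3, -20.3]]
keeper 68 [[-71.7, -134.3, 119.5], [-69.9, -111.1, 139.0], [-68.2, -88.0, 143.1]]
(-136, -72) 142.0 (-132, -72) 141.0 (-128, -72) 139.0 (-124, -72) 141.0 (-120, -72) 140.0 (-116, -72) 140.0 (-112, -72) 129.0 (-108, -72) 122.0 (-104, -72) 123.0 (-100, -72) 140.0 (-96, -72) 140.0 (-92, -72) 132.0 (-88, -72) 131.0
```

```bash
cat > m3.py <<'E'
from meas2 import *
c=cam('top');W=pts(c);hsv=cv2.cvtColor(c['img'],cv2.COLOR_RGB2HSV)
v,u=np.mgrid[0:480,0:640];box=(u>225)&(u<430)&(v>150)&(v<325)
g=box&(hsv[...,0]>60)&(hsv[...,0]<95)&(hsv[...,1]>70)
def frame(yaw,ctr):
    Rm=np.array([[np.cos(yaw),-np.sin(yaw)],[np.sin(yaw),np.cos(yaw)]]);return lambda X:(X-ctr)@Rm
f=frame(.5712,np.array([554,307.]))
A=ray(c,np.c_[u.ravel(),v.ravel()],.17)[:,:2].reshape(480,640,2)*1000
L=f(A);roof=g&(W[...,2]>.16)&(W[...,2]<.18)&(np.abs(L[...,0])<78)&(L[...,1]<110)|(g&(W[...,2]>.163)&(W[...,2]<.18)&(L[...,0]>-66))
# long rear edge and right edge
R=cv2.minAreaRect(A[roof].astype(np.float32));print(R)
E_=[]
for lo in range(-140,130,8):   # rear edge (x max) and front edge per strip of y
    s=L[roof&(L[...,1]>lo)&(L[...,1]<lo+8)]
    E_.append((lo+4,s[:,0].max(),s[:,0].min()))
E_=np.array(E_);print(E_.round(1)[::3].tolist())
m=E_[2:-2];print('rear fit',np.polyfit(m[:,0],m[:,1],1)); mm=m[m[:,0]<0];print('front fit',np.polyfit(mm[:,0],mm[:,2],1))
s=L[roof];print('y ext',s[:,1].min(),s[:,1].max())
# gate in frame f at z=.161 ; keeper pts; rod
G=f(ray(c,np.c_[u.ravel(),v.ravel()],.161)[:,:2]*1000).reshape(480,640,2)
gt=g&(W[...,2]>.145)&(G[...,0]<-82)&(G[...,1]<90)
X=G[gt];print('gate',gt.sum(),np.polyfit(X[:,1],X[:,0],1),X.min(0),X.max(0))
print('knob',f(np.array([430.2,204.])))
D=f(W[...,:2]*1000);kp=box&(hsv[...,1]<70)&(D[...,0]<-66)&(D[...,0]>-122)&(D[...,1]<-80)&(v<275)&(W[...,2]>.09)
X=np.c_[D[kp],W[kp][:,2]*1000];print(len(X),np.percentile(X,[2,50,98],axis=0).round(1))
for a in range(-156,-80,4):
    print(a,[ (int(s[:,2].mean()) if len(s) else 0) for b in range(-120,-64,6) for s in [X[(X[:,1]//4*4==a)&(X[:,0]>=b)&(X[:,0]<b+6)]]])
cv2.imwrite('pics/k.png',cv2.resize(c['img'][215:275,375:440],None,fx=8,fy=8,interpolation=cv2.INTER_CUBIC)[:,:,::-1])
E
python3 m3.py
```

```text
((547.7352294921875, 303.4885559082031), (141.55918884277344, 300.5338134765625), 32.734619140625)
[[-136.0, 63.1, -61.8], [-112.0, 62.4, -61.5], [-88.0, 62.8, -61.7], [-64.0, 63.1, -61.9], [-40.0, 62.9, -60.3], [-16.0, 62.8, -60.5], [8.0, 62.7, -60.7], [32.0, 63.0, -60.4], [56.0, 62.5, -76.8], [80.0, 62.4, -78.0], [104.0, 62.8, -72.3], [128.0, 62.7, -60.5]]
rear fit [-5.03184354e-05  6.28206911e+01]
front fit [ 1.27277278e-02 -6.04057036e+01]
y ext -149.83988523821387 150.6943103709639
gate 653 [   0.40240382 -108.27701217] [-138.84774154  -65.43217016] [-82.01382419  78.59350419]
knob [-159.8332179   -19.71756719]
806 [[-108.3 -134.2  118.5]
 [ -86.9 -111.9  131. ]
 [ -66.9  -87.4  157.2]]
-156 [0, 0, 0, 0, 0, 0, 0, 0, 0, 0]
-152 [0, 0, 0, 0, 0, 0, 0, 0, 0, 0]
-148 [0, 0, 0, 0, 0, 0, 0, 0, 0, 0]
-144 [0, 0, 0, 0, 0, 0, 0, 0, 0, 0]
-140 [0, 0, 0, 0, 0, 0, 0, 0, 0, 0]
-136 [0, 141, 139, 142, 153, 152, 152, 152, 153, 0]
-132 [0, 140, 140, 143, 152, 153, 153, 153, 154, 0]
-128 [0, 139, 140, 141, 153, 153, 153, 154, 154, 0]
-124 [0, 141, 140, 143, 153, 145, 140, 149, 146, 0]
-120 [0, 137, 140, 136, 134, 134, 134, 134, 139, 0]
-116 [0, 140, 139, 137, 123, 122, 122, 122, 139, 0]
-112 [0, 128, 130, 130, 122, 122, 123, 122, 143, 0]
-108 [0, 121, 122, 122, 123, 122, 122, 122, 140, 0]
-104 [0, 123, 123, 122, 122, 122, 121, 122, 138, 0]
-100 [0, 142, 141, 131, 121, 122, 122, 122, 133, 0]
-96 [0, 138, 139, 135, 122, 122, 121, 122, 135, 0]
-92 [0, 139, 140, 131, 122, 122, 123, 122, 133, 0]
-88 [0, 128, 126, 127, 119, 119, 120, 120, 129, 0]
-84 [0, 0, 0, 0, 0, 0, 0, 0, 0, 0]
```

View pics/k.png

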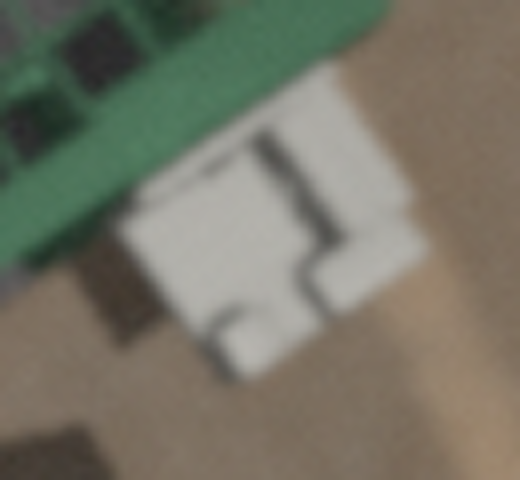

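The crop shows the keeper's front notch between the 12 mm cheek (by (245,345)) and the 25 mm cheek (by (370,265)), with the bored block behind. The depth grid puts the notch's middle at cage y ≈ −107, which is a travel of about 57 mm.

Request:
arm_command --pt "25 34 0" --pt "25 34 0" --pt "25 34 0" --pt "25 34 0" --pt "25 34 0" --pt "25 34 0" --pt "25 34 0" --pt "25 34 0" --pt "5 36 0" --pt "5 36 0" --pt "5 36 0" --pt "5 36 0" --pt "5 36 0" --pt "5 36 0" --pt "4 36 0" --pt "4 36 0" --pt "4 36 0" --pt "4 36 0" --pt "4 36 0" --pt "4 31 0" --spin '[-1, -1, -1, -1, -1, -1, -1, -1, -0.6, 0, 0, 0, 0, 0, 0, 0, 0, 0, 0, 0]' --jaw 1 --squeeze 20

```text
time: 2.2
tool_pos: [0.4268, 0.2051, 0.4047]
tool_rot: [-3.142, 0.0, 0.186]
contact_force: [0.6, -1.0, 0.1]
opening: 0.0916
grip_force: 0.0
```

Request:
arm_command --pt "0 -1 -20" --pt "0 0 -20" --pt "0 0 -15" --pt "0 0 0" --spin '[0, 0, 0, 0]'

```text
time: 2.6
tool_pos: [0.4264, 0.2023, 0.3479]
tool_rot: [3.141, 0.005, 0.186]
contact_force: [-0.2, 0.5, 0.7]
opening: 0.0921
grip_force: 0.0
```

```bash
python3 - <<'E'
from meas2 import *
c=cam('side')
cv2.imwrite('pics/s1.png',cv2.resize(c['img'][140:290,300:450],None,fx=4,fy=4,interpolation=cv2.INTER_CUBIC)[:,:,::-1])
E
```

```text
(no output)
```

View pics/s1.png

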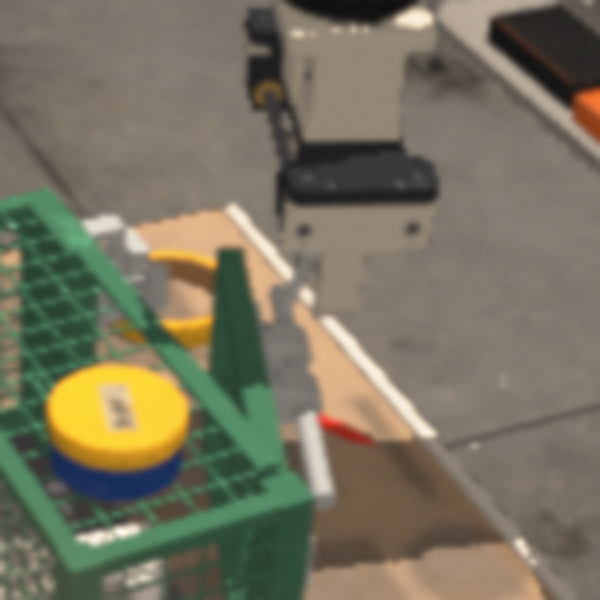

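The side crop shows the near finger at (340,290) in front of the hidden knob; the handle's foot is at about (290,300), which fits. I'll close on the knob.

Request:
arm_command --pt "0 0 0" --pt "0 0 0" --pt "0 0 0" --pt "0 0 0" --pt "0 0 0" --pt "0 0 0" --pt "0 0 0" --pt "0 0 0" --spin '[0, 0, 0, 0, 0, 0, 0, 0]' --jaw -1 --squeeze 20

```text
time: 3.45
tool_pos: [0.427, 0.2023, 0.3497]
tool_rot: [3.142, 0.0, 0.186]
contact_force: [1.5, -0.2, 1.4]
opening: 0.0325
grip_force: 0.0
```

Request:
arm_command --pt "0 0 0" --pt "0 0 0" --pt "0 0 0" --pt "0 0 0" --spin '[0, 0, 0, 0]'

```text
time: 3.85
tool_pos: [0.427, 0.2024, 0.3497]
tool_rot: [-3.141, 0.0, 0.186]
contact_force: [0.1, 2.1, 0.1]
opening: 0.0159
grip_force: 20.0
```

```bash
python3 - <<'E'
from meas2 import *
c=cam('side')
cv2.imwrite('pics/s2.png',cv2.resize(c['img'][170:250,340:420],None,fx=7,fy=7,interpolation=cv2.INTER_CUBIC)[:,:,::-1])
K=np.array([[c['fx'],0,c['cx']],[0,c['fy'],c['cy']],[0,0,1.]]);T=np.array(c['world_from_camera'])
for p in [(.430,.204,.181),(.427,.2024,.1717)]:
    q=T[:3,:3].T@(np.array(p)-T[:3,3]);q=q*[1,-1,-1]
    print(cv2.projectPoints(q.reshape(1,1,3),np.zeros(3),np.zeros(3),K,np.array(c['dist_coeffs'],float))[0].ravel())
E
```

```text
[377.70017054 201.44419237]
[378.71310859 204.70135027]
```

View pics/s2.png

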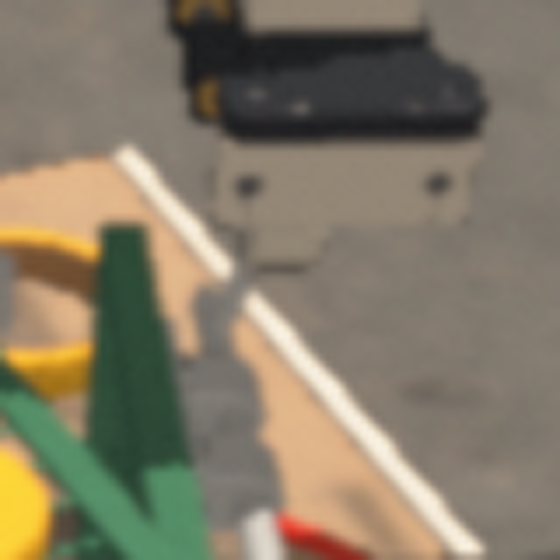

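The finger covers columns 375–387. The knob is near (377.7,201.4), inside the pads and slightly rearward, as I intended. Now I'll swing the gate in on an arc.

Request:
arm_command --pt "4 0 0" --pt "4 0 0" --pt "4 0 0" --pt "4 0.5 0" --pt "4 0.5 0" --pt "4 0.5 0" --pt "4 0.5 0" --pt "4 0.5 0" --pt "4 0.5 0" --pt "4 0.5 0" --pt "4 0.5 0" --pt "4 1 0" --pt "4 1 0" --pt "4 1 0" --pt "4 1 0" --pt "4 1 0" --pt "0 0 0" --spin '[1.1, 1.1, 1.1, 1.1, 1.1, 1.1, 1.1, 1.1, 1.1, 1.1, 1.1, 1.1, 1.1, 1.1, 1.1, 1.1, 0]' --squeeze 25

```text
time: 5.6
tool_pos: [0.4915, 0.2113, 0.3504]
tool_rot: [3.141, -0.001, 0.494]
contact_force: [-3.7, 1.5, 7.6]
opening: 0.0159
grip_force: 25.0
```

Request:
arm_command --pt "3 1 1" --pt "3 1 1" --pt "2 1 0.5" --pt "2 1 0" --pt "0 0 0" --spin '[1, 1, 1, 1, 0]'

```text
time: 6.1
tool_pos: [0.501, 0.2154, 0.3516]
tool_rot: [-3.141, 0.002, 0.564]
contact_force: [-5.3, 1.1, -3.5]
opening: 0.0163
grip_force: 25.0
```

Request:
arm_command --pt "1 0.6 0" --pt "1 0.6 0" --pt "1 0.6 0" --pt "0 0 0" --spin '[0.4, 0, 0, 0]'

```text
time: 6.5
tool_pos: [0.504, 0.2169, 0.3517]
tool_rot: [3.141, 0.002, 0.57]
contact_force: [-4.0, -2.9, -6.5]
opening: 0.016
grip_force: 25.0
```

Request:
arm_command --pt "1 0.6 -0.5" --pt "1 0.6 -0.5" --pt "0 0 0" --spin '[0, 0, 0]'

```text
time: 6.8
tool_pos: [0.5063, 0.2181, 0.3516]
tool_rot: [3.141, -0.001, 0.569]
contact_force: [-3.2, -3.2, -2.7]
opening: 0.0161
grip_force: 25.0
```

Request:
arm_command --pt "1 0.6 0" --pt "1 0.6 0" --pt "0 0 0" --spin '[0, 0, 0]'

```text
time: 7.1
tool_pos: [0.5082, 0.2191, 0.3516]
tool_rot: [3.14, 0.0, 0.57]
contact_force: [-4.5, -4.5, -2.9]
opening: 0.0164
grip_force: 25.0
```

```bash
cat > look.py <<'E'
# gate edge in cage frame from the top camera + knob area
from meas2 import *
import sys
c=cam('top');W=pts(c);hsv=cv2.cvtColor(c['img'],cv2.COLOR_RGB2HSV)
yaw=.5712;ctr=np.array([554.5,307.8]);Rm=np.array([[np.cos(yaw),-np.sin(yaw)],[np.sin(yaw),np.cos(yaw)]])
v,u=np.mgrid[0:480,0:640]
G=((ray(c,np.c_[u.ravel(),v.ravel()],.161)[:,:2]*1000-ctr)@Rm).reshape(480,640,2)
g=(hsv[...,0]>60)&(hsv[...,0]<95)&(hsv[...,1]>70)&(W[...,2]>.14)
for y in range(-80,110,15):
    s=G[g&(abs(G[...,1]-y)<5)&(G[...,0]<0)&(G[...,0]>-150)]
    print(y,s[:,0].min().round(1) if len(s) else None,end='; ')
s=observe();print(s['tool_pos'].round(4),s['contact_force'].round(1),(Rm.T@s['contact_force'][:2]).round(1))
cv2.imwrite(sys.argv[1],cv2.resize(c['img'][180:330,290:440],None,fx=4,fy=4,interpolation=cv2.INTER_CUBIC)[:,:,::-1])
E
python3 look.py pics/t3.png
```

```text
-80 None; -65 None; -50 None; -35 -8.1; -20 -50.4; -5 -49.9; 10 -36.0; 25 -29.5; 40 -62.3; 55 -65.3; 70 -65.6; 85 -65.5; 100 -65.4; [0.5082 0.2191 0.3516] [-3.9 -3.8 -3.1] [-5.3 -1.1]
```

View pics/t3.png

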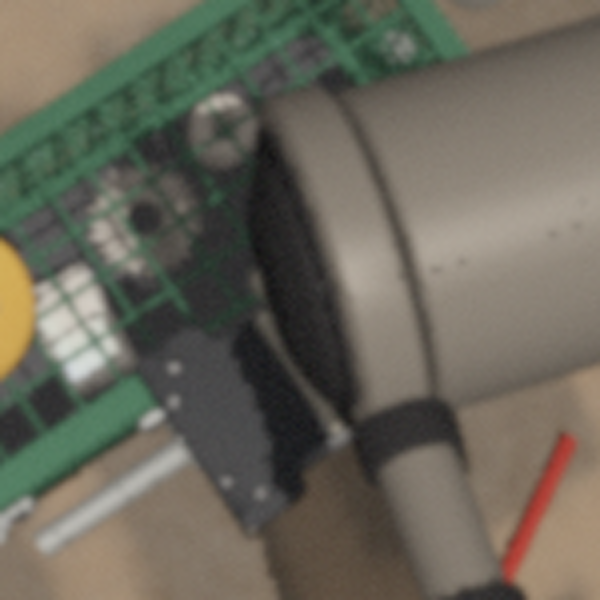

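The arm hides the latch side. Near the hinge the gate front lies parallel and nearly flush with the post, at cage x ≈ −65.5. I'll press on to the stop by force.

Request:
arm_command --pt "0.8 0.5 0" --pt "0.8 0.5 0" --pt "0 0 0" --spin '[0, 0, 0]'

```text
time: 7.45
tool_pos: [0.5094, 0.2199, 0.3515]
tool_rot: [3.14, 0.002, 0.57]
contact_force: [-7.4, -5.8, -1.3]
opening: 0.016
grip_force: 25.0
```

Request:
arm_command --pt "0.8 0.5 0" --pt "0 0 0" --spin '[0, 0]'

```text
time: 7.65
tool_pos: [0.5101, 0.2203, 0.3515]
tool_rot: [3.14, 0.002, 0.57]
contact_force: [-7.4, -5.5, -0.8]
opening: 0.016
grip_force: 25.0
```

Request:
arm_command --pt "0.8 0.5 0" --pt "0.8 0.5 0" --pt "0 0 0" --spin '[0, 0, 0]'

```text
time: 7.95
tool_pos: [0.5113, 0.221, 0.3514]
tool_rot: [3.141, 0.004, 0.57]
contact_force: [-10.3, -7.7, 1.0]
opening: 0.0164
grip_force: 25.0
```

Request:
arm_command --pt "2.16 -3.37 0" --pt "2.16 -3.37 0" --pt "2.16 -3.37 0" --pt "2.16 -3.37 0" --pt "2.16 -3.37 0" --pt "2.16 -3.37 0" --pt "2.16 -3.37 0" --pt "2.16 -3.37 0" --pt "2.16 -3.37 0" --pt "0 0 0" --spin '[0, 0, 0, 0, 0, 0, 0, 0, 0, 0]'

```text
time: 8.95
tool_pos: [0.5306, 0.1909, 0.3514]
tool_rot: [-3.141, 0.004, 0.57]
contact_force: [-9.6, -5.6, 1.1]
opening: 0.016
grip_force: 25.0
```

```bash
cat > fr.py <<'E'
from cell import *
import numpy as np
a=.5712;R=np.array([[np.cos(a),-np.sin(a)],[np.sin(a),np.cos(a)]])
s=observe();print('cage xy',((s['tool_pos'][:2]*1000-[554.5,307.8])@R).round(2),'z',s['tool_pos'][2].round(4),'F cage',(R.T@s['contact_force'][:2]).round(1),s['contact_force'][2].round(1),s['opening'],s['time'])
E
python3 fr.py
```

```text
cage xy [-83.3  -85.44] z 0.3514 F cage [-11.2   0.5] 1.1 0.016002038530956147 8.95
```

Request:
arm_command --pt "0.54 -0.84 0" --pt "0.54 -0.84 0" --pt "0.54 -0.84 0" --pt "0.54 -0.84 0" --pt "0.54 -0.84 0" --pt "0.54 -0.84 0" --pt "0.54 -0.84 0" --pt "0.54 -0.84 0" --pt "0 0 0" --spin '[0, 0, 0, 0, 0, 0, 0, 0, 0]'

```text
time: 9.85
tool_pos: [0.5348, 0.1845, 0.3514]
tool_rot: [-3.141, 0.004, 0.57]
contact_force: [-10.6, -4.7, -0.1]
opening: 0.0162
grip_force: 25.0
```

```bash
python3 fr.py
```

```text
cage xy [-83.28 -93.06] z 0.3514 F cage [-11.5   1.7] -0.1 0.016215966800020114 9.85
```

Request:
arm_command --pt "0.54 -0.84 0" --pt "0.54 -0.84 0" --pt "0.54 -0.84 0" --pt "0 0 0" --spin '[0, 0, 0, 0]'

```text
time: 10.25
tool_pos: [0.5364, 0.182, 0.3515]
tool_rot: [-3.141, 0.004, 0.57]
contact_force: [-11.5, -4.3, 0.9]
opening: 0.0159
grip_force: 25.0
```

```bash
python3 fr.py
```

```text
cage xy [-83.29 -96.04] z 0.3515 F cage [-12.    2.6] 0.9 0.01591819777417418 10.25
```

Request:
arm_command --pt "0.54 -0.84 0" --pt "0.54 -0.84 0" --pt "0.54 -0.84 0" --pt "0.54 -0.84 0" --pt "0 0 0" --spin '[0, 0, 0, 0, 0]'

```text
time: 10.75
tool_pos: [0.5385, 0.1786, 0.3514]
tool_rot: [-3.141, 0.004, 0.57]
contact_force: [-12.2, -4.3, 1.3]
opening: 0.0162
grip_force: 25.0
```

```bash
python3 fr.py
```

```text
cage xy [ -83.27 -100.05] z 0.3514 F cage [-12.6   3. ] 1.3 0.01616248483284278 10.75
```

Request:
arm_command --pt "0.54 -0.84 0" --pt "0.54 -0.84 0" --pt "0.54 -0.84 0" --pt "0.54 -0.84 0" --pt "0.54 -0.84 0" --pt "0.54 -0.84 0" --pt "0.54 -0.84 0" --pt "0.54 -0.84 0" --pt "0.54 -0.84 0" --pt "0.54 -0.84 0" --pt "0.54 -0.84 0" --pt "0.54 -0.84 0" --pt "0 0 0" --spin '[0, 0, 0, 0, 0, 0, 0, 0, 0, 0, 0, 0, 0]'

```text
time: 12.05
tool_pos: [0.5451, 0.1685, 0.3514]
tool_rot: [-3.141, 0.004, 0.57]
contact_force: [-12.2, -4.6, 1.2]
opening: 0.0158
grip_force: 25.0
```

```bash
python3 fr.py
```

```text
cage xy [ -83.26 -112.08] z 0.3514 F cage [-12.8   2.7] 1.2 0.015812551347469474 12.05
```

Request:
arm_command --pt "0.54 -0.84 0" --pt "0.54 -0.84 0" --pt "0.54 -0.84 0" --pt "0 0 0" --spin '[0, 0, 0, 0]'

```text
time: 12.45
tool_pos: [0.5467, 0.166, 0.3514]
tool_rot: [-3.141, 0.004, 0.57]
contact_force: [-11.8, -4.0, 1.0]
opening: 0.0162
grip_force: 25.0
```

```bash
python3 fr.py
```

```text
cage xy [ -83.26 -115.05] z 0.3514 F cage [-12.1   3.1] 1.0 0.01624301300550257 12.45
```

Request:
arm_command --pt "0.54 -0.84 0" --pt "0.54 -0.84 0" --pt "0 0 0" --spin '[0, 0, 0]'

```text
time: 12.75
tool_pos: [0.5476, 0.1645, 0.3514]
tool_rot: [-3.14, 0.004, 0.57]
contact_force: [-11.9, -3.1, 1.1]
opening: 0.016
grip_force: 25.0
```

```bash
python3 fr.py
```

```text
cage xy [ -83.26 -116.81] z 0.3514 F cage [-11.7   3.8] 1.1 0.0159910722838942 12.75
```

Request:
arm_command --pt "0.54 -0.84 0" --pt "0 0 0" --spin '[0, 0]'

```text
time: 12.95
tool_pos: [0.5478, 0.1642, 0.3514]
tool_rot: [-3.139, 0.004, 0.57]
contact_force: [-13.8, -0.6, 1.5]
opening: 0.0159
grip_force: 25.0
```

```bash
python3 fr.py
```

```text
cage xy [ -83.25 -117.19] z 0.3514 F cage [-11.9   6.9] 1.5 0.015930386659759713 12.95
```

The stem meets the block at TCP cage y ≈ −116.7, so the notch's middle is 11 mm back, at about −105.5. I'll back off to there.

Request:
arm_command --pt "-1.08 1.68 0" --pt "-1.08 1.68 0" --pt "-1.08 1.68 0" --pt "-1.08 1.68 0" --pt "-1.08 1.68 0" --pt "-1.08 1.68 0" --pt "-0.2 0.3 0" --pt "0 0 0" --spin '[0, 0, 0, 0, 0, 0, 0, 0]'

```text
time: 13.75
tool_pos: [0.5421, 0.1731, 0.3515]
tool_rot: [3.14, 0.004, 0.57]
contact_force: [-8.9, -8.3, 0.2]
opening: 0.0163
grip_force: 25.0
```

```bash
python3 fr.py
```

```text
cage xy [ -83.3  -106.61] z 0.3515 F cage [-12.   -2.2] 0.2 0.016266273243722193 13.75
```

Request:
arm_command --pt "-0.4 0.7 0" --pt "0 0 0" --pt "-3.86 -2.48 -0.2" --pt "-3.83 -2.46 -0.7" --pt "-3.74 -2.41 -1.1" --pt "-3.63 -2.34 -1.6" --pt "-3.48 -2.24 -2.0" --pt "-3.3 -2.12 -2.4" --pt "-3.08 -1.98 -2.8" --pt "-2.84 -1.82 -3.1" --pt "0 0 0" --spin '[0, 0, 0, 0, 0, 0, 0, 0, 0, 0, 0]' --squeeze 12

```text
time: 14.85
tool_pos: [0.5139, 0.1567, 0.3373]
tool_rot: [3.141, 0.001, 0.57]
contact_force: [-0.5, -4.4, 2.5]
opening: 0.0165
grip_force: 12.0
```

```bash
python3 fr.py
```

```text
cage xy [-115.9  -105.16] z 0.3373 F cage [-2.8 -3.5] 2.5 0.016542258552683715 14.85
```

Request:
arm_command --pt "0.2 -0.35 0" --pt "-2.55 -1.64 -3.5" --pt "-2.25 -1.45 -3.7" --pt "-1.93 -1.24 -4.0" --pt "0 0 0" --spin '[0, 0, 0, 0, 0]'

```text
time: 15.35
tool_pos: [0.5075, 0.1525, 0.3253]
tool_rot: [-3.141, 0.001, 0.57]
contact_force: [-1.9, -3.8, -0.4]
opening: 0.0165
grip_force: 12.0
```

```bash
python3 fr.py
```

```text
cage xy [-123.5  -105.27] z 0.3253 F cage [-3.6 -2.2] -0.4 0.01654333436258032 15.35
```

Request:
arm_command --pt "-0.8 -0.5 -2.1" --pt "-0.8 -0.5 -2.1" --pt "-0.6 -0.4 -2.2" --pt "0 0 0" --spin '[0, 0, 0, 0]'

```text
time: 15.75
tool_pos: [0.5055, 0.1512, 0.3192]
tool_rot: [-3.141, 0.001, 0.57]
contact_force: [-1.4, -2.7, 0.1]
opening: 0.0166
grip_force: 12.0
```

```bash
python3 fr.py
```

```text
cage xy [-125.9  -105.27] z 0.3192 F cage [-2.7 -1.5] 0.1 0.01655507165092111 15.75
```

No stop at 1.14, so the stem is in the notch. I'll carry on down.

Request:
arm_command --pt "-0.6 -0.4 -2.2" --pt "-0.84 -0.54 -4.5" --pt "-0.47 -0.3 -4.6" --pt "-0.1 0 -4.6" --pt "0 0 0" --spin '[0, 0, 0, 0, 0]'

```text
time: 16.25
tool_pos: [0.5036, 0.1499, 0.3029]
tool_rot: [-3.141, 0.001, 0.57]
contact_force: [-1.1, -1.7, -1.9]
opening: 0.0166
grip_force: 12.0
```

```bash
python3 fr.py
```

```text
cage xy [-128.14 -105.32] z 0.3029 F cage [-1.9 -0.8] -1.9 0.01660006894422232 16.25
```

Request:
arm_command --pt "0.3 0.2 -4.6" --pt "0.7 0.45 -4.5" --pt "0 0 0" --spin '[0, 0, 0]'

```text
time: 16.55
tool_pos: [0.5047, 0.1506, 0.2939]
tool_rot: [-3.141, 0.001, 0.57]
contact_force: [-1.6, -1.7, -1.3]
opening: 0.0166
grip_force: 12.0
```

```bash
python3 fr.py
```

```text
cage xy [-126.92 -105.31] z 0.2939 F cage [-2.3 -0.6] -1.3 0.016558700457852432 16.55
```

Request:
arm_command --pt "0.5 0.3 -2.2" --pt "0.5 0.3 -2.2" --pt "0.4 0.3 -1.2" --pt "0 0 0" --spin '[0, 0, 0, 0]'

```text
time: 16.95
tool_pos: [0.506, 0.1514, 0.2888]
tool_rot: [-3.141, 0.001, 0.57]
contact_force: [-2.0, -1.6, -1.5]
opening: 0.0168
grip_force: 12.0
```

```bash
python3 fr.py
```

```text
cage xy [-125.33 -105.33] z 0.2888 F cage [-2.5 -0.3] -1.5 0.016845612820291057 16.95
```

Request:
arm_command --pt "0.2 0.1 -1" --pt "0.2 0.1 -1" --pt "0 0 0" --spin '[0, 0, 0]'

```text
time: 17.25
tool_pos: [0.5065, 0.1517, 0.287]
tool_rot: [-3.141, 0.0, 0.57]
contact_force: [-3.4, -1.3, -1.6]
opening: 0.0169
grip_force: 12.0
```

```bash
python3 fr.py
```

```text
cage xy [-124.79 -105.37] z 0.287 F cage [-3.6  0.7] -1.6 0.016870697277351902 17.25
```

Request:
arm_command --pt "0 0 -1" --pt "0 0 -1" --pt "0 0 -1" --pt "0 0 0" --spin '[0, 0, 0, 0]'

```text
time: 17.65
tool_pos: [0.5069, 0.152, 0.2844]
tool_rot: [3.141, -0.002, 0.57]
contact_force: [-1.7, 2.1, 0.4]
opening: 0.0165
grip_force: 12.0
```

```bash
python3 fr.py
```

```text
cage xy [-124.32 -105.35] z 0.2844 F cage [-0.2  2.7] 0.4 0.01650841989968143 17.65
```

Near the lower stop by position; I'll open, withdraw to the front, then check with the camera.

Request:
arm_command --pt "0 0 0" --pt "0 0 0" --pt "0 0 0" --pt "0 0 0" --spin '[0, 0, 0, 0]' --jaw 0

```text
time: 18.05
tool_pos: [0.5066, 0.1515, 0.2842]
tool_rot: [3.141, -0.0, 0.57]
contact_force: [-0.0, -0.1, 0.5]
opening: 0.0431
grip_force: 0.0
```

Request:
arm_command --pt "-10 -6.4 0" --pt "-10 -6.4 0" --pt "-10 -6.4 0" --pt "-10 -6.4 0" --pt "0 -10 30" --pt "0 -20 30" --pt "-10 -40 10" --pt "-10 -45 0" --pt "-10 -45 0" --pt "-10 -45 0" --pt "0 0 0" --spin '[0, 0, 0, 0, 0, 0, 0, 0, 0, 0, 0]'

```text
time: 19.15
tool_pos: [0.4257, -0.0833, 0.3544]
tool_rot: [3.14, 0.001, 0.564]
contact_force: [-0.1, 0.1, -0.6]
opening: 0.0459
grip_force: 0.0
```

```bash
cat > fin.py <<'E'
from meas2 import *
import sys
c=cam('top');W=pts(c);hsv=cv2.cvtColor(c['img'],cv2.COLOR_RGB2HSV)
yaw=.5712;ctr=np.array([554.5,307.8]);Rm=np.array([[np.cos(yaw),-np.sin(yaw)],[np.sin(yaw),np.cos(yaw)]])
L=(W[...,:2]*1000-ctr)@Rm;Z=W[...,2]*1000
m=(hsv[...,1]<80)&(L[...,0]<-112)&(L[...,0]>-150)&(L[...,1]<-85)&(L[...,1]>-125)&(Z>60)
X=np.c_[L[m],Z[m]];print('knob pts',len(X),np.percentile(X,[2,50,98],axis=0).round(1).tolist())
print(observe()['time'],observe()['tool_pos'])
cv2.imwrite(sys.argv[1],cv2.resize(c['img'][190:340,290:440],None,fx=4,fy=4,interpolation=cv2.INTER_CUBIC)[:,:,::-1])
E
python3 fin.py pics/f1.png
```

```text
knob pts 109 [[-137.0, -111.3, 122.5], [-127.2, -103.4, 129.2], [-113.1, -96.5, 132.6]]
19.2 [ 0.42602487 -0.08136116  0.35430611]
```

View pics/f1.png

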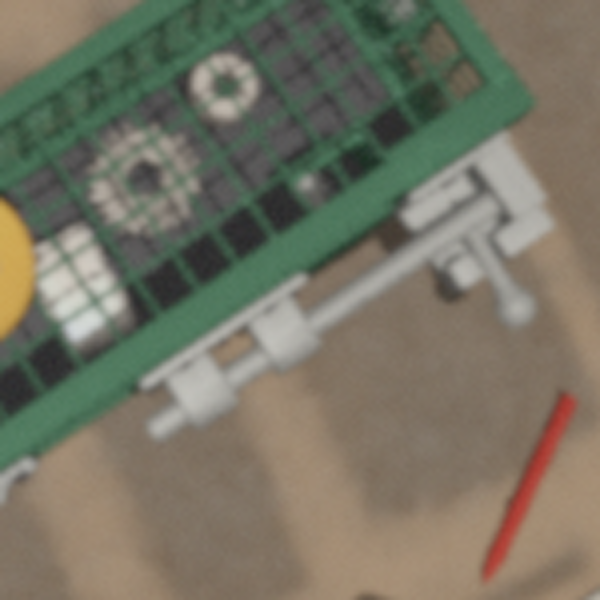

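The picture shows the gate flush with the posts, the rod in the keeper's bore, and the handle lying in the notch. The knob is at crop (515,308), its top at z ≈ 132 mm, so the handle is at about 1.9 rad. The arm is clear.

```bash
python3 -c "
from cell import *
print(hand_in())"
```

```text
the job is handed in; nothing more can be done
None
```

I shut and bolted the gate, with the handle down in the keeper's notch at about 1.9 rad by the camera, and handed the job in at about 19 s; the call returned no verdict.

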